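# Find the rocking lid and snap it home

### The arm

A 6-joint arm with a two-finger parallel gripper is mounted at the origin on the work surface. World frame = base frame: x ahead of the robot, y to its left, z up, the work surface at z = 0. Lengths are in m, angles in degrees, forces in N, time in s.
With the tool pointing down it reaches from about 0.35 to 0.875 m from the base axis. Payload 4.2 kg.
Tool frame: the origin (TCP) lies midway between the tips of the shut fingers; the grasp point (between the pads) lies 19 mm behind it; z points along the fingers, y is the line along which they close (so a half turn about z gives the same grasp; the last joint's range is limited). The gripper opens to 87 mm and grips with 3 to 60 N. Pads are 19 mm wide; open, the fingers measure 117 mm over their backs; the gripper's body (75 mm by 190 mm) begins 51 mm behind the grasp point.
Start: joints at [82.769, 22.042, 0.453, 0, -68.411, -14.817], TCP at [0.235, 0.579, 0.223] pointing down, gripper open.
Joint ranges: [-179.83, 179.83], [-69.29, 118.12], [-61.27, 80.66], [-181.25, 117.63], [-171.15, -9.14], [-177.46, 177.46]. Speed limits (degrees/s): [159.86, 159.86, 180, 180, 180, 180].

### API

Orientations are given as [roll, pitch, yaw] about the fixed x, y, z axes, in that order (R = Rz(yaw) Ry(pitch) Rx(roll)).
In Python, from workcell import env gives the robot as it stands. The module is installed in compiled form; this text tells all that it offers. Calls block until the motion is done:
- env.goto(position, orientation): joint-space move of the TCP to a pose.
- env.move_straight(position, rotation=None, rate=0.15, force_limit=None): straight line of the TCP; rotation=None keeps the orientation; rate is the mean speed in m/s. With force_limit (N) it stops when the force on the tool has changed by that much, and returns True; else False.
- env.set_joints(angles): joint-space move.
- env.gripper_to(opening, grasp_force=None): opening from 0.0 (shut) to 1.0 (fully open); grasp_force is the grip in N (None keeps the last); returns when the fingers have stopped.
- env.dwell(seconds).
- env.inverse_kinematics(position, orientation): joint angles nearest the present ones, or None.
- env.read_state(): the state.
- env.grab_frame(name): name is "scene" or "top" or "wrist"; returns a dict with "image" (420x560x3 uint8, blue, green, red), "fx", "fy", "cx", "cy" (pixels), "position" and "orientation" of the camera in the world. Camera axes: x right, y up, looking along -z (the intrinsics and any distortion apply to the point x, -y, -z); pixel columns grow to the right and rows downward; lengths in m; the calibration is good to about 2 mm. The wrist camera is an equidistant fisheye: a pixel r from the principal point sees the ray r / f radians off the axis. A picture is of the moment at which its call begins. There is no depth.
A pose or a line that the arm cannot do raises env.Unreachable and nothing moves.
- env.close_job(): hands the job in; it is judged then, once.
Trained networks look in a picture, given as the dict that the camera call returned (one of the last four; its "shot" number tells which), for a name from the list of things; names that differ only in an ending like _2 or _b are one class to them, and where a whole thing is asked for, a point or a joint stands for the part that bears it (a point fixed in the world has none). Each returns a list of dicts, best first, with "score" (0 to 1); they miss things now and then, are a little off and sometimes report something else, mostly with a low value. They report only what shows in the picture. A call takes as long as a camera call. They do not tell look-alikes from the thing itself.
- env.search_frame(picture, thing): "xyz" ([x, y, z] in m, in world coordinates, good to about 4 mm: the middle of the surface that is visible of it).
- env.trace(picture, thing): "mask" (420x560 bool, what is visible of it).
The state is a dict: "clock": time; "joint_positions": joint angles; "qvel": joint speeds; "joint_torque": joint torques, N m; "position": TCP position; "tool_rot": TCP orientation; "force": force on the tool from outside, world axes, zero at the start; "wrist_torque": the same for the moment, N m; "opening": opening from 0.0 (shut) to 1.0 (fully open); "finger_force": force on a finger pad.
Only numpy, scipy, OpenCV 4.12 (cv2) and the standard library are available. Lean on these libraries where they do the work, as an engineer would, in place of code of your own. Each camera call takes 0.05 s, during which the arm holds its last target. There are 200 camera calls.

### The job

One of the four round black lids on the component boxes is not snapped on and rocks. Press the lids lightly near the edge with the fingertips until you find the one that rocks, then push that lid down in the middle until it is fully home, and finish while still holding it down firmly with the fingertips. Do not pinch, lift or take off any lid, leave the sound lids as they are, and do not disturb the other things on the table.

Things in the scene. Friction and masses are not known exactly. Their poses are not given: they have to be found in the camera images.
- lid_1: one of four identical loose black round lids, 100 mm across, with tan dots and red spokes on top, about 0.09 kg. Origin: centre of the underside of its 6 mm plate (the top face is 6 mm above the origin); z up. An 80 mm wide plug reaches 8 mm below the plate into the mouth of a fixed brown box, 100 mm across, with 1.5 mm play. Which name is loose, and where it stands, varies
- lid_2: identical to lid_1. The boxes are 40 to 50 mm deep, so lid heights differ and do not tell which lid is loose. A seated lid rests on its box's 8.5 mm wide rim and neither sinks nor tips when pressed
- lid_3: identical to lid_1. The one loose lid lies level, 4 mm above its rim, on a 20 mm wide snap stud under its middle. Pressed with 1 N some 36 mm from the lid's centre, that side goes down 2 to 3 mm until it meets the rim, the lid tilts about 0.1 rad and the opposite edge rises
- lid_4: identical to lid_1. Pressed within about 8 mm of its centre, the loose lid resists up to about 8 N, then sinks 4 mm on to its rim and stays there, seated; holding it with 5 to 20 N at the end is fine
- pawn_red: red wooden game pawn, 22 mm wide, 38 mm tall, standing near a box; bystander, loose; origin at the centre of its underside
- pawn_blue: blue wooden game pawn, 22 mm wide, 38 mm tall, standing near a box; bystander, loose; origin at the centre of its underside
- crate_block: wooden game piece, a 30 mm cube with a 10 mm peg on top, 42 mm tall; bystander, loose; origin at the centre of its underside
- tape: roll of brown packing tape lying flat, 96 mm across, 48 mm tall; bystander, loose; origin at the centre of its underside
- glue: white glue bottle with orange cap, 52 mm across, 130 mm tall; bystander, loose; origin at the centre of its underside
- game_box: green card game box, 100 x 150 x 45 mm, lying flat; bystander, loose; origin at the centre of its underside
- mug: blue mug, 80 mm across, 90 mm tall; bystander, loose; origin at the centre of its underside
There are look-alikes about, which are no part of the job. Leave any pink or yellow look-alike of the lid_3 alone.

How it is judged:
By the outcome, as a careful person would: the job done as asked, in the order asked, and still so for the second after the job is handed in, while the arm keeps its last pose, push and grip.
It also fails if it takes over 48 s, if anything falls off the work surface, if the arm or the gripper's body presses on something with over 40 N, if the wrist force passes 120 N, or if a joint passes its speed limit or range.

## Working session

There is one attempt and no reset: what is moved stays moved. The work goes in short steps, each a Python script; the robot and the scene stay as the last script left them, time stands still between calls to the robot, and variables do not carry over. Pictures are saved under pics/ and viewed, at most 10 in all, crops included, and the job is handed in when it is done.

```bash
mkdir -p pics; python3 - <<'E'
from workcell import env
import cv2
s=env.read_state();print(s['clock'],s['position'],s['tool_rot'],s['force'])
for c in("scene","top"):
    f=env.grab_frame(c);cv2.imwrite(f"pics/{c}.png",f["image"])
    print(c,f["position"],f["orientation"],f["fx"],f["cx"],f["cy"])
    for n in["lid_1","pawn_red","pawn_blue","crate_block","tape","glue","game_box","mug"]:
        for d in env.search_frame(f,n): print(n,[round(v,3) for v in d["xyz"]],round(d["score"],2))
E
```

```text
0.0 [0.23435829 0.5787413  0.22145563] [ 1.79874016e+02 -4.41454254e-03 -2.20579242e+01] [0.46777422 0.046813   0.03609172]
scene [ 1.19785111 -0.06287478  1.14771708] [32.01792793 -0.17022392 89.06759144] 539.5199017321158 278.5977001372774 214.69353451303007
lid_1 [0.274, -0.27, 0.015] 0.83
lid_1 [0.523, 0.264, 0.051] 0.8
lid_1 [0.544, -0.25, 0.045] 0.71
lid_1 [0.581, 0.081, 0.056] 0.65
lid_1 [0.524, -0.061, 0.058] 0.62
lid_1 [0.459, -0.431, 0.014] 0.59
pawn_blue [0.503, 0.068, 0.034] 0.56
crate_block [0.443, 0.271, 0.035] 0.63
crate_block [0.582, 0.078, 0.056] 0.62
tape [0.729, -0.323, 0.04] 0.73
tape [0.745, 0.24, 0.043] 0.54
glue [0.766, 0.002, 0.084] 0.72
game_box [0.747, 0.241, 0.044] 0.8
game_box [0.525, -0.061, 0.058] 0.21
mug [0.741, -0.101, 0.046] 0.6
mug [0.523, 0.263, 0.051] 0.15
top [ 0.41766149 -0.03393041  0.93824554] [  6.31584204  -1.47663061 -90.89360062] 418.00468183514135 270.2067050479145 210.0858215741174
lid_1 [0.455, -0.431, 0.013] 0.83
lid_1 [0.279, -0.268, 0.014] 0.79
lid_1 [0.519, 0.262, 0.054] 0.74
lid_1 [0.524, -0.065, 0.051] 0.63
lid_1 [0.548, -0.25, 0.05] 0.61
pawn_red [0.599, -0.052, 0.017] 0.43
crate_block [0.435, 0.267, 0.034] 0.65
crate_block [0.502, 0.063, 0.016] 0.32
tape [0.726, -0.321, 0.04] 0.56
glue [0.743, 0.007, 0.089] 0.87
game_box [0.732, 0.24, 0.04] 0.98
game_box [0.549, -0.247, 0.048] 0.49
mug [0.764, -0.099, 0.046] 0.75
```

View pics/top.png

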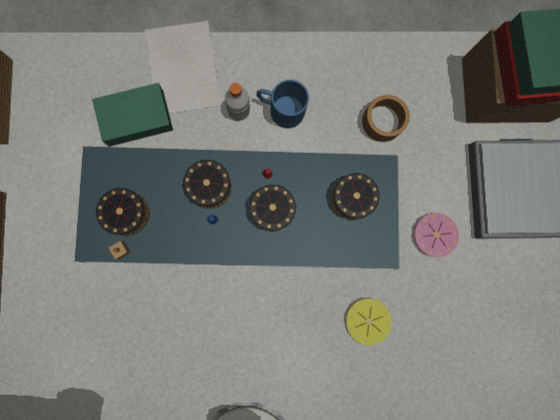

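View pics/scene.png

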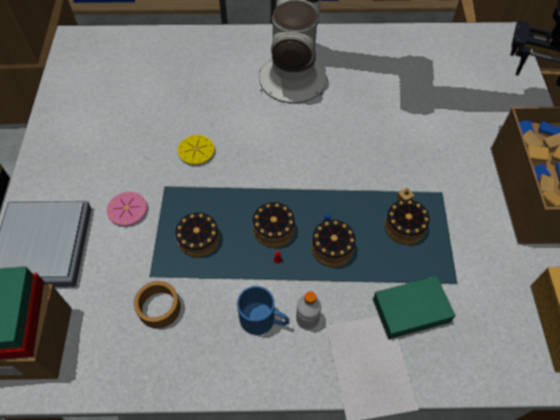

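Lids in the top view are at (119,211), (207,183), (272,207) and (357,196), all black with tan dots on brown boxes. The pink (437,235) and yellow (370,322) discs are look-alikes and get left alone. I'll refine the centres by ray and go probe the nearest lid at its -x edge with shut fingers.

```bash
cat > h.py <<'E'
from workcell import env
import numpy as np, cv2
from scipy.spatial.transform import Rotation as R
def ray(f,u,v,z,fish=False):
    a=np.array([(u-f["cx"])/f["fx"],(v-f["cy"])/f["fy"]])
    if fish:
        r=np.hypot(*a); d=np.r_[a*(np.sin(r)/max(r,1e-9)),np.cos(r)]
    else: d=np.r_[a,1]
    d=R.from_euler("xyz",f["orientation"],degrees=True).apply(d*[1,-1,-1])
    p=np.array(f["position"]); return p+d*(z-p[2])/d[2]
def fz(n=4):
    o=[]
    for _ in range(n): o.append(env.read_state()["force"][2]); env.dwell(.03)
    return np.mean(o)
def probe(x,y,z0=.075):
    env.goto([x,y,z0],[180,0,0]); env.dwell(.2); b=fz()
    hit=env.move_straight([x,y,.040],rate=.012,force_limit=.8)
    z1=env.read_state()["position"][2]; f1=fz()-b
    h2=env.move_straight([x,y,z1-.0035],rate=.006,force_limit=2.0)
    z2=env.read_state()["position"][2]; f2=fz()-b
    print(hit,h2,"z1 %.4f f1 %.2f z2 %.4f f2 %.2f"%(z1,f1,z2,f2),"t",env.read_state()["clock"])
    env.move_straight([x,y,z0+.02],rate=.1)
E
python3 - <<'E'
from h import *
f=env.grab_frame("top")
for uv in[(119,211),(207,183),(272,207),(357,196)]: print(ray(f,*uv,.056).round(4))
f=env.grab_frame("scene")
for uv in[(408,217),(334,240),(274,222),(197,232)]: print(ray(f,*uv,.056).round(4))
env.gripper_to(0.0,10)
env.goto([.40,.265,.16],[180,0,0])
probe(.521-.036,.263)
E
```

```text
[0.5171 0.2601 0.056 ]
[0.5748 0.0756 0.056 ]
[ 0.5215 -0.0621  0.056 ]
[ 0.543  -0.2448  0.056 ]
[0.5263 0.2596 0.056 ]
[0.5864 0.0788 0.056 ]
[ 0.5356 -0.0597  0.056 ]
[ 0.5603 -0.2401  0.056 ]
True True z1 0.0524 f1 4.34 z2 0.0525 f2 2.79 t 7.0167
```

```bash
cat >> h.py <<'E'
def touch(x,y,z0,rate):
    env.goto([x,y,z0],[180,0,0]); env.dwell(.15); b=fz()
    hit=env.move_straight([x,y,.040],rate=rate,force_limit=.6)
    z=env.read_state()["position"][2]; f=fz(2)-b
    return hit,round(float(z),4),round(float(f),2)
def both(name,x,y,edge=True):
    if edge:
        env.goto([x-.036,y,.09],[180,0,0])
        e=touch(x-.036,y,.067,.01); im=env.grab_frame("scene")["image"]
        cv2.imwrite(f"pics/press_{name}.png",im)
        z=e[1]; env.move_straight([x-.036,y,z+.008],rate=.08)
        print(name,"edge",e)
        c=touch(x,y,z+.008,.008)
    else: env.goto([x,y,.075],[180,0,0]); c=touch(x,y,.060,.008)
    env.move_straight([x,y,.085],rate=.1)
    print(name,"centre",c,"t",env.read_state()["clock"])
E
python3 - <<'E'
from h import *
both("A",.521,.262,False)
both("B",.579,.078)
E
```

```text
A centre (True, 0.0525, 3.61) t 10.1333
B edge (True, 0.0565, 3.44)
B centre (True, 0.0565, 4.52) t 15.4917
```

A and B are sound: each has the same height at edge and centre, and the force rises at once.

```bash
python3 - <<'E'
from h import *
both("C",.523,-.063)
both("D",.547,-.248)
f=env.grab_frame("wrist"); cv2.imwrite("pics/wristD.png",f["image"])
for d in env.search_frame(f,"lid_1"): print(np.round(d["xyz"],3),d["score"])
E
```

```text
C edge (True, 0.0511, 0.22)
C centre (True, 0.0521, 3.14) t 20.85
D edge (True, 0.0465, 3.48)
D centre (True, 0.0465, 3.24) t 26.575
[ 0.57  -0.245  0.044] 0.97
[ 0.468 -0.416  0.014] 0.89
[ 0.549 -0.08   0.05 ] 0.8
```

C behaves as loose: the edge yields (0.2 N, 1 mm lower than the centre), while D is sound. I'll confirm the rocking with a measured edge press, then refine the centre.

```bash
python3 - <<'E'
from h import *
x,y=.523,-.063
env.goto([x,y,.10],[180,0,0])
ims=[]
f=env.grab_frame("top")
for d in env.search_frame(f,"lid_1"): print(np.round(d["xyz"],3),round(d["score"],2))
env.goto([x-.036,y,.060],[180,0,0]); env.dwell(.15); b=fz()
env.move_straight([x-.036,y,.045],rate=.008,force_limit=.6)
for i in range(6):
    s=env.read_state()["position"][2]; print("z %.4f f %.2f"%(s,fz(2)-b))
    h=env.move_straight([x-.036,y,s-.001],rate=.008,force_limit=1.5)
    if h: break
s=env.read_state()["position"][2]; print("end z %.4f f %.2f"%(s,fz(2)-b))
w=env.grab_frame("scene")["image"]
env.move_straight([x-.036,y,.075],rate=.1)
env.goto([x-.10,y,.17],[180,0,0])
f2=env.grab_frame("top")
g=env.grab_frame("wrist")["image"]
f2i=f2["image"]
for d in env.trace(f2,"lid_1"):
    m=d["mask"]; v,u=np.nonzero(m); print("mask",u.mean(),v.mean(),m.sum(),round(d["score"],2))
print(env.read_state()["clock"])
a=cv2.resize(w[170:290,210:330],(400,400),interpolation=2); c=cv2.resize(f2i[160:260,225:325],(400,400),interpolation=2)
cv2.imwrite("pics/c1.png",np.hstack([a,c]))
E
```

```text
[ 0.492 -0.062  0.054] 0.89
[ 0.544 -0.248  0.048] 0.89
[ 0.457 -0.434  0.014] 0.84
[0.502 0.299 0.051] 0.71
[ 0.277 -0.27   0.014] 0.65
z 0.0512 f -0.29
end z 0.0503 f 3.77
mask 206.55429594272076 182.7255369928401 1676 0.96
mask 436.11125401929263 234.97491961414792 1555 0.96
mask 356.2853731343284 195.88298507462687 1675 0.94
mask 269.802179379715 202.1349538977368 1193 0.61
mask 368.25229638701774 321.1077770973668 1633 0.58
mask 119.54287336740488 211.32538330494037 1761 0.56
30.7333
```

View pics/c1.png

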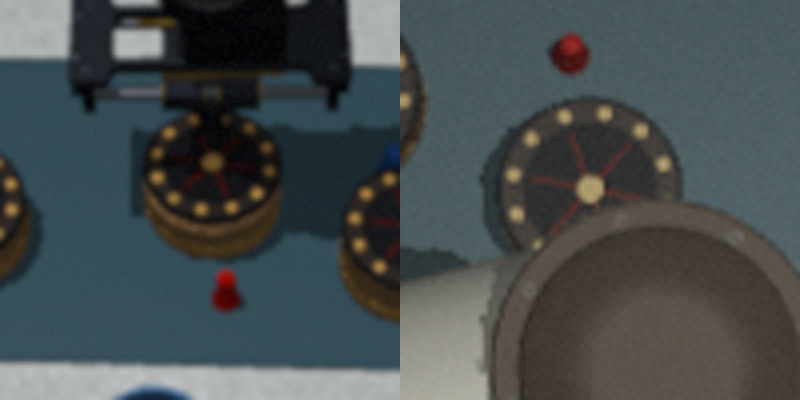

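The edge goes down to 50.3 mm, against 52.1 mm at the centre, and the force is near zero on the way, so C is the one that rocks. Its centre dot is at top (272,207) and scene (274,219), which gives about (0.524, -0.062). Now pressing its middle.

```bash
python3 - <<'E'
from h import *
x,y=.524,-.062
env.goto([x,y,.07],[180,0,0]); env.goto([x,y,.057],[180,0,0]); env.dwell(.15); b=fz()
h=env.move_straight([x,y,.042],rate=.01,force_limit=10.5)
for i in range(4):
    env.dwell(.15); s=env.read_state(); print(h,np.round(s["position"],4),round(fz(2)-b,2),s["force"].round(2),round(s["clock"],2))
w=env.grab_frame("scene")["image"]
cv2.imwrite("pics/c2.png",cv2.resize(w[150:300,150:450],(800,400),interpolation=2))
E
```

```text
True [ 0.5241 -0.0621  0.0484] 5.46 [-0.44  0.7   5.39] 33.01
True [ 0.5241 -0.0621  0.0484] 6.03 [-0.05  1.33  6.04] 33.23
True [ 0.5242 -0.0621  0.0485] 5.81 [-0.96  0.58  5.85] 33.44
True [ 0.5241 -0.062   0.0484] 5.7 [-0.59 -0.04  6.24] 33.66
```

View pics/c2.png

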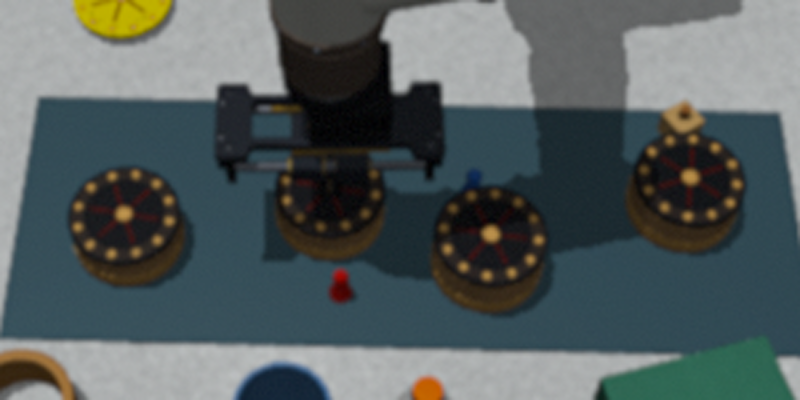

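The lid sank 3.7 mm and is held at about 6 N, which is near the lower bound. I'll firm it up to about 11 N, check that it stays put, and hand in.

```bash
python3 - <<'E'
from h import *
b=env.read_state()["position"]
for i in range(5):
    F=fz(4); print(round(F,2),env.read_state()["position"].round(4))
    if F>9.5: break
    env.move_straight([.524,-.062,env.read_state()["position"][2]-.003],rate=.006,force_limit=max(1.,11-F))
env.dwell(.5); F=fz(6); s=env.read_state(); print(F,s["position"].round(4),s["clock"])
if 6.5<F<17: print(env.close_job())
E
```

```text
5.4 [ 0.5241 -0.0621  0.0485]
3.35 [ 0.5241 -0.0621  0.0485]
3.76 [ 0.5241 -0.0621  0.0484]
3.08 [ 0.5241 -0.0621  0.0485]
3.24 [ 0.5241 -0.0621  0.0485]
2.849225769788442 [ 0.5241 -0.0621  0.0485] 36.4833
```

Force-limited stops drop the push, so I'll command small unlimited steps below the surface instead.

```bash
python3 - <<'E'
from h import *
z=.0482
for i in range(12):
    env.move_straight([.524,-.062,z],rate=.01); F=fz(4); print(round(z,4),round(F,2))
    if F>9: break
    z-=.0003 if F>5 else .0005
env.dwell(.4); F=fz(6); s=env.read_state(); print(F,s["position"].round(4),s["clock"])
if 7.5<F<16: print(env.close_job())
E
```

```text
0.0482 5.07
0.0479 6.76
0.0476 8.8
0.0473 10.68
10.528281652481487 [ 0.5242 -0.0621  0.0484] 38.6167
the job is handed in; nothing more can be done
None
```

The loose lid was the one at about (0.524, -0.062). I pressed it down about 4 mm until it was home and handed the job in at 38.6 s, still holding it at about 10.5 N; the other three did not give when pressed.

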